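# Stand the tube rack over the deck's hidden bar

## Task

Under the springy deck of white slats runs one hidden cross-bar: feel for it by pressing along the deck with the fingertips, gently and never with more than 25 N. Then pick up the tube rack that has the carrying handle and stand it gently on the deck, centred over the bar and lengthwise along the slats, so that it stands dead upright and the deck does not sag under it. Let go of the rack only there, and leave everything else where it is.

Things in the scene. Friction and masses are not known exactly. Their poses are not given: they have to be found in the camera images.
- deck: fixed springy deck: 22 white slats with rounded tops (crowns of 12 mm radius, 13.5 mm apart along the deck's y, 170 mm long along its x) make a fluted top 170 x 297 mm, 55 mm above the bench, in a grey tray 200 x 327 mm whose rim is 11 mm lower. Origin: centre of the underside; z up, x along the slats. The rack set down off the bar sinks 3 mm or more, or leans; on it, under 1 mm
- deck_top (a point): centre of the deck's top. Each slat sinks on its own springs, 0.35 N per mm, 10 mm at most, so a fingertip on two slats feels about 0.7 N per mm. A hidden hard bar 38 mm wide, running the slats' whole length, lies 0.4 mm beneath two or three of them, which hardly give; its middle is anywhere within 90 mm of this point along y, so the last 30 mm at each end are always soft
- rack_grip (a point): grip point of the handled tube rack: on the carrying handle, 142 mm above the rack's underside and 14 mm below the handle's top, above all caps. The handle is an upright white plate 50 mm long (rack's x), 10 mm thick (rack's y). Axes as the rack's: x along its length, z up
- rack_mid (a point): centre of the handled tube rack, 78 mm above its underside. The rack has a white base 120 mm (x) by 60 mm (y), two rows of four red-capped tubes (caps' tops 106 mm up) and the handle between the rows (156 mm high in all); mass 0.65 to 0.95 kg
- block: bystander, leave alone: small white block 40 mm square with one red-capped tube, 106 mm high; origin under its centre
- jar: bystander, leave alone: closed jar, 56 mm wide, 75 mm high; origin under its centre
- capbin: bystander, leave alone: open grey bin of loose caps, 100 x 130 x 50 mm; origin under its centre
- beaker: bystander, leave alone: glass beaker, 68 mm wide, 90 mm high; origin under its centre
- carton: bystander, leave alone: small cardboard box 70 x 90 x 60 mm; origin under its centre
There are look-alikes about, which are no part of the job. What is shaped like the part that bears rack_grip but blue is not meant.

How it is judged (in metres and radians):
On the way, in this order (a step that is already met when the one before it is completed fails the run):
1. the fingers press on the deck (more than 1 N for 0.3 s) (contact force between the fingers and deck above 1 N), for 0.3 s.
2. the handled rack is lifted clear of the bench (height (world z) of rack_mid above 0.11 m and contact force between the fingers and rack above 1 N), for 0.2 s.
At the end, for the whole second after the job is handed in: the handled rack stands free and at rest on the deck, wholly on the slats (within 30 mm of the deck's middle line along the slats) and lengthwise along them (within 0.2 rad), upright within 0.04 rad, and the deck has sunk less than 1.5 mm under it (z of rack_mid in the frame of deck between 0.1315 and 0.135 m and angle between rack_mid's own z axis and vertical below 0.04 rad and angle between the x axis of rack_mid and the x axis of deck, either way round below 0.2 rad and x of rack_mid in the frame of deck between -0.03 and 0.03 m and contact force between rack and deck above 3 N and linear speed of rack below 0.01 m/s); the robot touches nothing.
It fails at once if the deck is pressed with more than 25 N by the robot (contact force between any of the fingers, the arm and deck above 25 N).
It fails at once if the rack is rammed onto the deck (more than 35 N) (contact force between rack and deck above 35 N).
It fails at once if the rack is let go where the deck sags more than 3 mm under it (contact force between the fingers and rack below 0.3 N and contact force between rack and deck above 3 N and z of rack_mid in the frame of deck below 0.13 m).
It fails at once if a bystander is moved by more than 20 mm (distance of any of block, jar, capbin, beaker, carton from where it was at the start of the episode above 0.02 m).
It also fails if it takes over 72 s, if anything falls off the work surface, if the arm or the gripper's body presses on something with over 40 N, if the wrist force passes 120 N, or if a joint passes its speed limit or range.

## Robot

A 6-joint arm with a two-finger parallel gripper is mounted at the origin on the work surface. World frame = base frame: x ahead of the robot, y to its left, z up, the work surface at z = 0. Lengths are in m, angles in degrees, forces in N, time in s.
With the tool pointing down it reaches from about 0.25 to 0.725 m from the base axis. Payload 9.7 kg.
Tool frame: the origin (TCP) lies at the very end of the fingers, on their centre line; the grasp point (between the pads) lies 19 mm behind it; z points along the fingers, y is the direction in which the jaws open and shut (so a half turn about z gives the same grasp; the last joint's range is limited). The gripper opens to 85 mm and grips with 20 to 120 N. Pads are 22 mm wide; open, the fingers measure 114 mm over their backs; the gripper's body (76 mm by 85 mm) begins 54 mm behind the grasp point. The pads swing forward as they close: fully open they stand 13 mm farther back than shut.
Start: joints at [76.089, 4.979, 10.078, 95.1, 0, 90], TCP at [0.132, 0.534, 0.231] pointing down, gripper open.
Joint ranges: [-179.16, 179.16], [-48.56, 103.87], [-65.8, 70.77], [-126.05, 130.52], [-82.76, 87.17], [-180, 180]. Speed limits (degrees/s): [127.2, 127.2, 147.25, 180, 180, 180].

## Interface

Orientations are given as [roll, pitch, yaw] about the fixed x, y, z axes, in that order (R = Rz(yaw) Ry(pitch) Rx(roll)).
In Python, from workcell import bot gives the robot as it stands.
- The arm moves only by the shell command python3 -m pendant 'ROWS' [FORCE]. ROWS is JSON, a list that holds one entry, the list of rows, each a list of 7 numbers: the shift along the tool's x, y, z in cm, then the turn, a rotation vector about the tool's x, y, z in rad, then the opening in per cent of the stroke, from 0 (shut) to 100 (fully open). In form: [[[dx, dy, dz, ax, ay, az, gripper], ...]]. A call has 1 to 5 rows; each row shifts and turns the pose as measured when the row begins, along the tool's axes as they then stand; what a row does not reach is not made up. A row lasts 1/12 s, in which the tool goes at most 41.7 mm and 7.16 degrees, less where a joint would pass 70% of its speed; a pose out of reach is approached as far as the arm can. A call with a gripper value outside its range is refused whole. The fingers move at their own pace and stop on an object; FORCE is the grip in N (left out, the last holds). Time passes only in rows, so rows that do not move let the fingers close. It gives the time, the measured TCP pose, the force and the opening at its end, in the units of the state.
- bot.get_obs(): the state, without advancing time (a new reading comes with each control period).
- bot.camera(name): name is "scene" or "top" or "wrist"; returns the picture (384x512x3 uint8, red, green, blue); there is no depth.
- bot.get_calibration(name): a dict with "intrinsics" (3x3 intrinsics, pixels), "D" ([k1, k2, p1, p2, k3] as OpenCV has them; the pictures are not rectified), "pose" (4x4, takes a point from camera to world coordinates); the wrist camera has in their place "T_tool_cam" (4x4, takes a point from camera to tool coordinates, whose origin is the TCP and whose axes are the flange's). Camera axes: x right, y down, z forward; pixel columns grow to the right and rows downward; lengths in m; the calibration is good to about 2 mm. A picture is of the moment at which its call begins: read the wrist's pose just before it. get_calibration takes no time and is no camera call.
- bot.job_done(): hands the job in, once; it reports no verdict.
Trained networks look in the newest picture that a camera, given by its name, has taken for a name from the list of things; names that differ only in an ending like _2 or _b are one class to them, and where a whole thing is asked for, a point or a joint stands for the part that bears it (a point fixed in the world has none). Each returns a list of dicts, best first, with "confidence" (0 to 1); they miss things now and then, are a little off and sometimes report something else, mostly with a low value. They report only what shows in the picture. A call takes as long as a camera call. They do not tell look-alikes from the thing itself.
- bot.masks_of(camera, thing): "pixels" (384x512 bool, what is visible of it) and "extent" ([left, top, right, bottom] in pixels, round what is visible of it).
- bot.mark_of(camera, thing): "uv" ([column, row] in pixels: a listed point, or the origin of a listed thing).
The state is a dict: "time": time; "q": joint angles; "qd": joint speeds; "joint_efforts": joint torques, N m; "ee_pos": TCP position; "tcp_rot": TCP orientation; "wrist_force": force on the tool from outside, world axes, zero at the start; "torque": the same for the moment, N m; "opening": finger opening in m.
Only numpy, scipy, OpenCV 4.12 (cv2) and the standard library are available. Lean on these libraries where they do the work, as an engineer would, in place of code of your own. Each camera call takes 0.05 s, during which the arm holds its last target. There are 200 camera calls.

## Working session

There is one attempt and no reset: what is moved stays moved. The work goes in short steps, Python scripts to look and compute and a shell command to move; the robot and the scene stay as the last step left them, time stands still between calls to the robot, and variables do not carry over. Pictures are saved under pics/ and viewed, about 8 in all and at most 12, crops included, and the job is handed in when it is done.

```bash
mkdir -p pics; ls; cat > h.py <<'E'
import numpy as np, cv2, json
from workcell import bot
from scipy.spatial.transform import Rotation as R
def save(img,name): cv2.imwrite('pics/'+name,cv2.cvtColor(img,cv2.COLOR_RGB2BGR))
def cam(name):
    c=bot.get_calibration(name); K=np.array(c['intrinsics']);D=np.array(c['D'],float)
    if 'pose' in c: T=np.array(c['pose'])
    else:
        o=bot.get_obs(); W=np.eye(4); W[:3,3]=o['ee_pos']; W[:3,:3]=R.from_euler('xyz',o['tcp_rot'],degrees=True).as_matrix(); T=W@np.array(c['T_tool_cam'])
    return K,D,T
def ray(name,uv):
    K,D,T=cam(name); p=cv2.undistortPoints(np.array([[uv]],float),K,D)[0,0]
    return T[:3,3],T[:3,:3]@np.array([p[0],p[1],1.])
def onz(name,uv,z):
    o,d=ray(name,uv); return o+d*(z-o[2])/d[2]
def proj(name,P):
    K,D,T=cam(name); Ti=np.linalg.inv(T)
    return cv2.projectPoints(np.array(P,float).reshape(-1,3),cv2.Rodrigues(Ti[:3,:3])[0],Ti[:3,3],K,D)[0][:,0]
E
cat > a.py <<'E'
from h import *
o=bot.get_obs(); print({k:np.round(o[k],3).tolist() for k in o})
Z=dict(deck=0,rack_grip=.142,rack_mid=.078,deck_top=.055)
ims=[]
for c in ['scene','top']:
    im=bot.camera(c); ims.append(im)
    for t in 'deck deck_top rack_grip rack_mid block jar capbin beaker carton'.split():
        for m in bot.mark_of(c,t): print(c,t,round(m['confidence'],2),np.round(m['uv'],1),np.round(onz(c,m['uv'],Z.get(t,0)),3))
save(cv2.resize(np.hstack(ims),(1024,384))[:, :512],'s.png'); save(ims[1],'t.png')
E
python3 a.py
```

```text
pics
{'time': 0.0, 'q': [76.09, 5.01, 10.033, 95.101, 0.0, 89.997], 'qd': [0.057, -0.012, 0.116, 0.026, -0.04, 0.007], 'joint_efforts': [0.003, -52.039, 46.48, 0.016, 0.0, 0.0], 'ee_pos': [0.132, 0.534, 0.231], 'tcp_rot': [-179.922, -0.0, 166.093], 'wrist_force': [-0.414, -0.282, -0.239], 'torque': [0.014, -0.026, -0.032], 'opening': 0.085}
scene deck 0.59 [308.2 255.1] [0.535 0.097 0.   ]
scene deck_top 0.62 [306.7 241.7] [0.545 0.095 0.055]
scene rack_grip 0.82 [201.4 119.4] [ 0.374 -0.422  0.142]
scene rack_grip 0.72 [143.7 140.7] [ 0.567 -0.47   0.142]
scene rack_grip 0.67 [195.9 150.3] [ 0.509 -0.312  0.142]
scene rack_mid 0.91 [146.8 155.3] [ 0.556 -0.486  0.078]
scene rack_mid 0.9 [201.4 167.8] [ 0.501 -0.307  0.078]
scene rack_mid 0.81 [202.  132.6] [ 0.358 -0.443  0.078]
scene block 0.95 [180.2 245.6] [ 0.714 -0.188  0.   ]
scene jar 0.84 [307.6 209.3] [ 0.388 -0.003  0.   ]
scene capbin 0.63 [387.7 230. ] [0.327 0.215 0.   ]
scene beaker 0.89 [240.3 162.2] [ 0.328 -0.308  0.   ]
scene carton 0.83 [277.3 187.7] [ 0.361 -0.131  0.   ]
scene carton 0.45 [195.8 150.9] [ 0.369 -0.472  0.   ]
top deck 0.69 [196.1 200.6] [0.545 0.105 0.   ]
top deck_top 0.65 [196.8 200.3] [0.538 0.093 0.055]
top rack_grip 0.92 [354.1 204.6] [ 0.519 -0.324  0.142]
top rack_grip 0.7 [414.2 184.8] [ 0.572 -0.477  0.142]
top rack_grip 0.66 [398.2 268.7] [ 0.36  -0.43   0.142]
top rack_mid 0.88 [394.7 263.2] [ 0.375 -0.439  0.078]
top rack_mid 0.84 [408.8 189. ] [ 0.574 -0.483  0.078]
top rack_mid 0.6 [339.3 272.2] [ 0.349 -0.294  0.078]
top rack_mid 0.58 [348.3 213.8] [ 0.504 -0.32   0.078]
top block 0.69 [297.1 143.7] [ 0.72  -0.186  0.   ]
top jar 0.6 [235.2 256.8] [ 0.386 -0.013  0.   ]
top capbin 0.69 [195.9 197.6] [0.554 0.106 0.   ]
top capbin 0.58 [155.8 275. ] [0.331 0.21  0.   ]
top beaker 0.92 [338.6 273.8] [ 0.344 -0.304  0.   ]
top carton 0.95 [274.5 264.9] [ 0.366 -0.124  0.   ]
```

View pics/s.png

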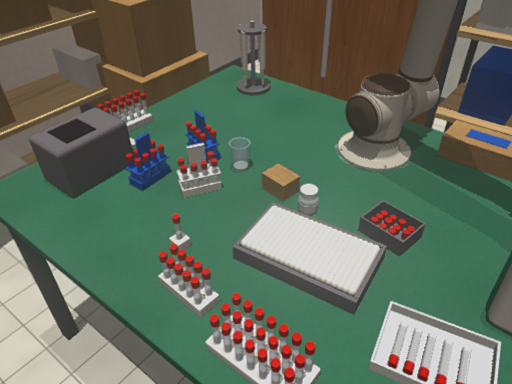

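View pics/t.png

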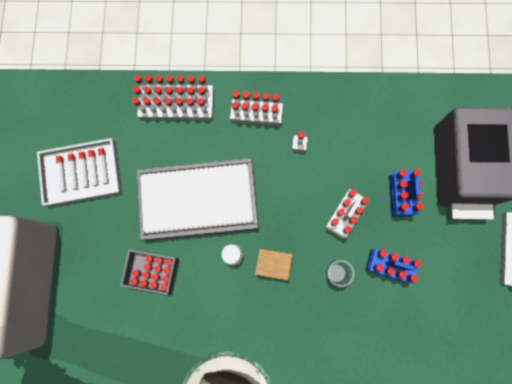

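The wanted rack is the white one with the handle, at scene (198,165) and top (348,213). The look-alikes are the blue handled racks at scene (147,160) and (202,135), and the handle-less white racks at scene (188,278) and (262,345). Next come the yaws and a close crop.

```bash
cat > b.py <<'E'
from h import *
im=bot.camera('top'); hsv=cv2.cvtColor(im,cv2.COLOR_RGB2HSV)
# deck slats: white blob
w=((hsv[...,1]<60)&(hsv[...,2]>150)).astype(np.uint8); w[:, :125]=0;w[:,270:]=0;w[:150]=0;w[245:]=0
w=cv2.morphologyEx(w,cv2.MORPH_OPEN,np.ones((5,5),np.uint8)); w=cv2.morphologyEx(w,cv2.MORPH_CLOSE,np.ones((7,7),np.uint8))
n,l,s,_=cv2.connectedComponentsWithStats(w); k=1+np.argmax(s[1:,4]); pts=np.argwhere(l==k)[:,::-1]
def rect(pts,z,nm):
    P=np.array([onz('top',p,z)[:2] for p in pts]); c,sz,a=cv2.minAreaRect((P*1000).astype(np.float32)); print(nm,np.round(c,1),np.round(sz,1),round(a,2)); return P
rect(pts,.055,'slats')
for m in bot.masks_of('top','deck')[:2]:
    cnt=max(cv2.findContours(m['pixels'].astype(np.uint8),0,1)[0],key=len)[:,0]; print(m['confidence']); rect(cnt,.044,'tray')
red=(((hsv[...,0]<8)|(hsv[...,0]>172))&(hsv[...,1]>150)&(hsv[...,2]>90)).astype(np.uint8)
n,l,s,ce=cv2.connectedComponentsWithStats(red)
Q=[]
for i in range(1,n):
    if 320<ce[i][0]<372 and 180<ce[i][1]<240 and s[i,4]>5: Q.append(onz('top',ce[i],.104)); print(s[i,4],np.round(ce[i],1),np.round(Q[-1],4))
cr=cv2.resize(im[180:245,315:380],(520,520),interpolation=cv2.INTER_CUBIC)
sc=bot.camera('scene'); c2=cv2.resize(sc[130:200,165:230],(280,300),interpolation=cv2.INTER_CUBIC)
cr[:10]=0; out=np.zeros((520,800,3),np.uint8); out[:,:520]=cr; out[:300,520:]=c2; save(out,'c.png')
for m in bot.mark_of('top','rack_grip'): print(m['uv'],onz('top',m['uv'],.142))
E
python3 b.py
```

```text
Traceback (most recent call last):
  File "b.py", line 9, in <module>
    rect(pts,.055,'slats')
    ~~~~^^^^^^^^^^^^^^^^^^
  File "b.py", line 8, in rect
    P=np.array([onz('top',p,z)[:2] for p in pts]); c,sz,a=cv2.minAreaRect((P*1000).astype(np.float32)); print(nm,np.round(c,1),np.round(sz,1),round(a,2)); return P
                ~~~^^^^^^^^^^^
  File "h.py", line 15, in onz
    o,d=ray(name,uv); return o+d*(z-o[2])/d[2]
        ~~~^^^^^^^^^
  File "h.py", line 12, in ray
    K,D,T=cam(name); p=cv2.undistortPoints(np.array([[uv]],float),K,D)[0,0]
          ~~~^^^^^^
  File "h.py", line 6, in cam
    c=bot.get_calibration(name); K=np.array(c['intrinsics']);D=np.array(c['D'],float)
ValueError: time passes only in moves, steps and waits
```

```bash
sed -i 's/^def cam(name):/_c={}\ndef cam(name):\n    if name in _c: return _c[name]\n    r=_cam(name)\n    if name!="wrist": _c[name]=r\n    return r\ndef _cam(name):/' h.py; python3 b.py
```

```text
slats [545.4  94.7] [166.6 318.7] 6.7
0.69
tray [541.9  97.6] [208.4 330.2] 7.13
28 [352.3 192.6] [ 0.5567 -0.3266  0.104 ]
35 [365.  200.4] [ 0.5363 -0.3595  0.104 ]
25 [346.5 202.4] [ 0.5302 -0.3109  0.104 ]
29 [359.3 210.2] [ 0.51   -0.3441  0.104 ]
22 [340.5 212. ] [ 0.5045 -0.295   0.104 ]
32 [353.3 219.7] [ 0.4849 -0.328   0.104 ]
21 [334.9 221.9] [ 0.4783 -0.28    0.104 ]
30 [347.8 229.6] [ 0.4587 -0.3134  0.104 ]
[397.2, 266.8] [ 0.36473288 -0.4275766   0.142     ]
[417.5, 186.0] [ 0.56924553 -0.4854808   0.142     ]
```

View pics/c.png

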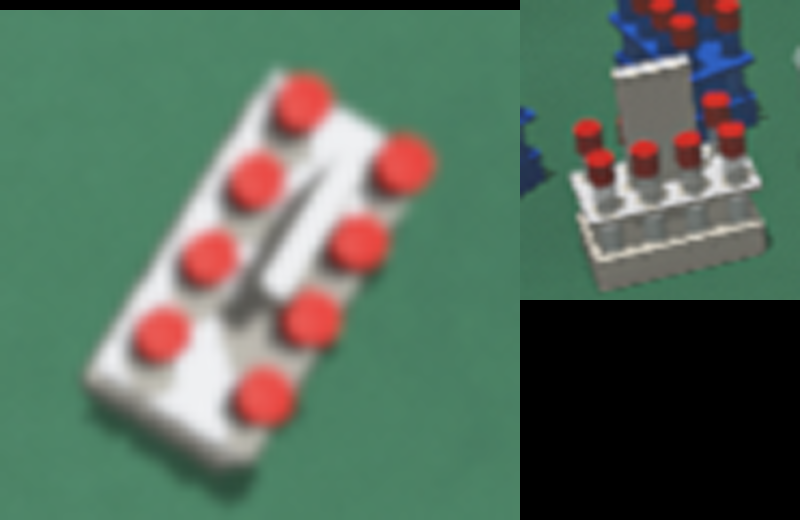

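The crop confirms it: a white base, the white handle plate, two rows of four red caps. The caps' mean puts the rack centre at (0.507,-0.320) with yaw -30.7°. The deck is at about (0.543,0.096) with yaw about 6.9°. I'll turn the tool so its narrow side lies along the deck's y, shut the fingers, and probe.

```bash
python3 -m pendant '[[[0,0,0,0,0,0.12,0],[0,0,0,0,0,0.12,0],[0,0,0,0,0,0.12,0],[0,0,0,0,0,0.12,0],[0,0,0,0,0,0.12,0]]]'
python3 -m pendant '[[[0,0,0,0,0,0.12,0],[0,0,0,0,0,0.12,0],[0,0,0,0,0,0.12,0],[0,0,0,0,0,0.12,0],[0,0,0,0,0,0.12,0]]]'
cat > to.py <<'E'
# usage: to.py X Y Z YAW : tool-frame shift (cm) and rotvec to reach a tool-down pose; also the pose in deck axes
import sys; from h import *
o=bot.get_obs(); A=R.from_euler('xyz',o['tcp_rot'],degrees=True); p=np.array(o['ee_pos'])
t=list(map(float,sys.argv[1:5])); B=R.from_euler('xyz',[180,0,t[3]],degrees=True)
print('t',round(o['time'],2),'pos',np.round(p,4),'rot',np.round(o['tcp_rot'],1),'j6',np.round(o['q'][5],1),'F',np.round(o['wrist_force'],2),'open',np.round(o['opening'],4))
print('shift cm',np.round(A.inv().apply(np.array(t[:3])-p)*100,2),'turn',np.round((A.inv()*B).as_rotvec(),3))
E
cat > deck.py <<'E'
import sys; from h import *
c=np.array([.543,.096]);a=np.radians(6.9)
for v in sys.argv[1:]: print(v,np.round(c+float(v)/1000*np.array([-np.sin(a),np.cos(a)]),4))
E
python3 deck.py 95 0 -95; python3 to.py .5316 .1903 .075 96.9
```

```text
time: 1.67
ee_pos: [0.1322, 0.5339, 0.2313]
tcp_rot: [-180.0, 0.0, 130.6]
wrist_force: [-0.5, -0.1, 0.6]
opening: 0.0256
time: 2.08
ee_pos: [0.1322, 0.5339, 0.2313]
tcp_rot: [-180.0, 0.0, 94.8]
wrist_force: [1.2, 0.7, 0.6]
opening: 0.0002
95 [0.5316 0.1903]
0 [0.543 0.096]
-95 [0.5544 0.0017]
t 2.08 pos [0.1322 0.5339 0.2313] rot [-180.     0.    94.8] j6 161.3 F [1.15 0.7  0.59] open 0.0002
shift cm [-37.58  36.93  15.63] turn [-0.     0.    -0.037]
```

```bash
for i in 1; do python3 -m pendant '[[[-2.9,2.84,0,0,0,-0.037,0],[-2.9,2.84,0,0,0,0,0],[-2.9,2.84,0,0,0,0,0],[-2.9,2.84,0,0,0,0,0],[-2.9,2.84,0,0,0,0,0]]]'
python3 -m pendant '[[[-2.9,2.84,0,0,0,0,0],[-2.9,2.84,0,0,0,0,0],[-2.9,2.84,0,0,0,0,0],[-2.9,2.84,0,0,0,0,0],[-2.9,2.84,0,0,0,0,0]]]'
python3 -m pendant '[[[-2.9,2.84,1,0,0,0,0],[-2.9,2.84,1,0,0,0,0],[-2,2,2,0,0,0,0]]]'; done; python3 to.py .5316 .1903 .065 96.9
```

```text
time: 2.5
ee_pos: [0.2874, 0.4039, 0.2295]
tcp_rot: [-179.9, -0.0, 96.6]
wrist_force: [0.7, 0.7, -0.1]
opening: -0.0
time: 2.92
ee_pos: [0.4483, 0.2707, 0.2304]
tcp_rot: [179.9, -0.1, 96.6]
wrist_force: [-0.5, 0.7, -0.0]
opening: 0.0005
time: 3.17
ee_pos: [0.5367, 0.1995, 0.1948]
tcp_rot: [179.5, -0.2, 96.5]
wrist_force: [0.5, 0.9, 0.0]
opening: -0.0
t 3.17 pos [0.5367 0.1995 0.1948] rot [179.5  -0.2  96.5] j6 103.8 F [0.53 0.94 0.04] open -0.0
shift cm [-0.91 -0.73 12.97] turn [ 0.009 -0.004 -0.007]
```

```bash
python3 -m pendant '[[[-0.9,-0.7,3.5,0,0,0,0],[0,0,3.5,0,0,0,0],[0,0,3.5,0,0,0,0],[0,0,1.5,0,0,0,0],[0,0,0.1,0,0,0,0]]]'; python3 to.py .5316 .1903 .057 96.9
```

```text
time: 3.58
ee_pos: [0.536, 0.1828, 0.0645]
tcp_rot: [179.6, -0.1, 96.0]
wrist_force: [-0.3, -0.3, -0.3]
opening: -0.0001
t 3.58 pos [0.536  0.1828 0.0645] rot [ 1.796e+02 -1.000e-01  9.600e+01] j6 102.9 F [-0.29 -0.3  -0.25] open -0.0001
shift cm [ 0.79 -0.36  0.75] turn [ 0.007 -0.002 -0.016]
```

```bash
python3 -m pendant '[[[0.8,-0.3,0.3,0,0,-0.016,0],[0,0,0.3,0,0,0,0],[0,0,0.2,0,0,0,0]]]'; for k in 1 2 3 4; do python3 -m pendant '[[[0,0,0.15,0,0,0,0],[0,0,0.1,0,0,0,0]]]'; done; python3 to.py .5316 .1903 .057 96.9
```

```text
time: 3.83
ee_pos: [0.5321, 0.1914, 0.0576]
tcp_rot: [179.6, -0.1, 97.0]
wrist_force: [0.4, -1.1, 0.8]
opening: -0.0002
time: 4.0
ee_pos: [0.5331, 0.1926, 0.0572]
tcp_rot: [179.4, -0.2, 97.0]
wrist_force: [0.9, -0.8, -0.4]
opening: 0.0002
time: 4.17
ee_pos: [0.5341, 0.1932, 0.0564]
tcp_rot: [179.2, -0.2, 97.1]
wrist_force: [-0.3, -0.6, -0.9]
opening: -0.0003
time: 4.33
ee_pos: [0.5346, 0.1934, 0.0545]
tcp_rot: [179.1, -0.2, 97.1]
wrist_force: [-3.0, -0.4, 5.2]
opening: 0.0004
time: 4.5
ee_pos: [0.5347, 0.1934, 0.0545]
tcp_rot: [179.0, -0.3, 97.1]
wrist_force: [-5.8, -1.6, 8.4]
opening: 0.0
t 4.5 pos [0.5347 0.1934 0.0545] rot [179.   -0.3  97.1] j6 102.8 F [-5.85 -1.55  8.38] open 0.0
shift cm [-0.27 -0.34 -0.26] turn [ 0.017 -0.005  0.003]
```

```bash
python3 -m pendant '[[[0,0,-1,0,0,0,0],[-2.8,-0.3,0,0.017,-0.005,0,0],[0,0,0.5,0,0,0,0],[0,0,0.3,0,0,0,0],[0,0,0.1,0,0,0,0]]]'; for k in 1 2 3; do python3 -m pendant '[[[0,0,0.15,0,0,0,0],[0,0,0.15,0,0,0,0]]]'; done; python3 to.py .5353 .1600 .057 96.9
```

```text
time: 4.92
ee_pos: [0.5359, 0.1647, 0.0581]
tcp_rot: [179.9, -0.0, 97.1]
wrist_force: [-0.2, 0.2, -0.2]
opening: 0.0002
time: 5.08
ee_pos: [0.5359, 0.1652, 0.055]
tcp_rot: [179.9, -0.0, 97.1]
wrist_force: [0.0, -0.0, 1.6]
opening: -0.0003
time: 5.25
ee_pos: [0.5361, 0.1653, 0.0544]
tcp_rot: [179.8, 0.0, 97.1]
wrist_force: [-7.6, -4.1, 19.0]
opening: 0.0001
time: 5.42
ee_pos: [0.536, 0.1653, 0.0545]
tcp_rot: [179.6, 0.1, 97.1]
wrist_force: [-4.3, -4.0, 12.4]
opening: 0.0001
t 5.42 pos [0.536  0.1653 0.0545] rot [1.796e+02 1.000e-01 9.710e+01] j6 100.1 F [-4.26 -4.   12.44] open 0.0001
shift cm [-0.52 -0.14 -0.25] turn [0.006 0.002 0.004]
```

```bash
python3 -m pendant '[[[0,0,-1,0,0,0,0],[-1.2,-0.1,0,0.006,0,0,0],[0,0,0.5,0,0,0,0],[0,0,0.3,0,0,0,0],[0,0,0.1,0,0,0,0]]]'; for k in 1 2; do python3 -m pendant '[[[0,0,0.08,0,0,0,0],[0,0,0.08,0,0,0,0],[0,0,0.08,0,0,0,0],[0,0,0.08,0,0,0,0],[0,0,0.08,0,0,0,0]]]'; done; python3 to.py .5353 .1600 .057 96.9
```

```text
time: 5.83
ee_pos: [0.5367, 0.1532, 0.0562]
tcp_rot: [179.9, 0.1, 97.2]
wrist_force: [0.3, -0.1, -0.4]
opening: 0.0001
time: 6.25
ee_pos: [0.5367, 0.1532, 0.0545]
tcp_rot: [179.9, 0.1, 97.2]
wrist_force: [-3.4, -2.0, 9.0]
opening: 0.0003
time: 6.67
ee_pos: [0.5367, 0.1531, 0.0545]
tcp_rot: [179.7, 0.1, 97.2]
wrist_force: [-3.2, -1.2, 9.3]
opening: -0.0001
t 6.67 pos [0.5367 0.1531 0.0545] rot [1.797e+02 1.000e-01 9.720e+01] j6 98.8 F [-3.2  -1.16  9.34] open -0.0001
shift cm [ 0.7  -0.05 -0.25] turn [0.005 0.002 0.005]
```

```bash
python3 -m pendant '[[[0,0,-1,0,0,0,0],[-1.3,0,0,0.005,0,0,0],[0,0,0.5,0,0,0,0],[0,0,0.3,0,0,0,0],[0,0,0.1,0,0,0,0]]]'; python3 -m pendant '[[[0,0,0.08,0,0,0,0],[0,0,0.08,0,0,0,0],[0,0,0.08,0,0,0,0],[0,0,0.08,0,0,0,0],[0,0,0.08,0,0,0,0]]]'; 
python3 -m pendant '[[[0,0,-1,0,0,0,0],[-2,0,0,0,0,0,0],[0,0,0.5,0,0,0,0],[0,0,0.3,0,0,0,0],[0,0,0.1,0,0,0,0]]]'; python3 -m pendant '[[[0,0,0.08,0,0,0,0],[0,0,0.08,0,0,0,0],[0,0,0.08,0,0,0,0],[0,0,0.08,0,0,0,0],[0,0,0.08,0,0,0,0]]]'; python3 to.py .5353 .1600 .057 96.9
```

```text
time: 7.08
ee_pos: [0.5384, 0.1393, 0.0556]
tcp_rot: [-180.0, 0.1, 97.2]
wrist_force: [-0.6, 0.2, -0.0]
opening: -0.0
time: 7.5
ee_pos: [0.5383, 0.1392, 0.0506]
tcp_rot: [-179.9, 0.2, 97.2]
wrist_force: [-0.9, -0.4, 3.8]
opening: -0.0002
time: 7.92
ee_pos: [0.541, 0.1196, 0.0537]
tcp_rot: [-180.0, 0.1, 97.3]
wrist_force: [-0.5, -0.9, 1.3]
opening: 0.0
time: 8.33
ee_pos: [0.541, 0.1199, 0.0504]
tcp_rot: [-180.0, 0.2, 97.3]
wrist_force: [-0.4, -3.3, 3.8]
opening: 0.0001
t 8.33 pos [0.541  0.1199 0.0504] rot [-180.     0.2   97.3] j6 95.3 F [-0.4  -3.33  3.78] open 0.0001
shift cm [ 4.05 -0.06 -0.68] turn [-0.     0.004  0.007]
```

```bash
python3 -m pendant '[[[0,0,-1.2,0,0,0,0],[2.9,0,0,0,-0.004,0,0],[3,0,0,0,0,0,0],[2.9,-0.1,0,0,0,-0.007,0],[0,0,0.6,0,0,0,0]]]'; python3 to.py .53 .208 .056 96.9
```

```text
time: 8.75
ee_pos: [0.5294, 0.2105, 0.0602]
tcp_rot: [179.9, 0.3, 97.5]
wrist_force: [0.9, -0.5, 0.2]
opening: -0.0
t 8.75 pos [0.5294 0.2105 0.0602] rot [179.9   0.3  97.5] j6 104.3 F [ 0.94 -0.49  0.21] open -0.0
shift cm [-0.26  0.02  0.42] turn [0.002 0.004 0.01 ]
```

```bash
python3 -m pendant '[[[-0.25,0,0.2,0,0,0,0],[0,0,0.2,0,0,0,0],[0,0,0.08,0,0,0,0]]]'; python3 -m pendant '[[[0,0,0.08,0,0,0,0],[0,0,0.08,0,0,0,0],[0,0,0.08,0,0,0,0],[0,0,0.08,0,0,0,0],[0,0,0.08,0,0,0,0]]]';  python3 -m pendant '[[[0,0,0.08,0,0,0,0],[0,0,0.08,0,0,0,0]]]'; python3 to.py .53 .208 .056 96.9
```

```text
time: 9.0
ee_pos: [0.5291, 0.2092, 0.0555]
tcp_rot: [179.9, 0.2, 97.7]
wrist_force: [0.2, 0.7, -0.5]
opening: -0.0001
time: 9.42
ee_pos: [0.5296, 0.2077, 0.0536]
tcp_rot: [179.9, 0.0, 97.5]
wrist_force: [-3.8, 2.9, 6.8]
opening: -0.0001
time: 9.58
ee_pos: [0.5296, 0.2077, 0.0537]
tcp_rot: [179.8, -0.1, 97.4]
wrist_force: [-3.2, 1.0, 5.7]
opening: -0.0
t 9.58 pos [0.5296 0.2077 0.0537] rot [ 1.798e+02 -1.000e-01  9.740e+01] j6 103.9 F [-3.18  1.    5.74] open -0.0
shift cm [ 0.02  0.04 -0.23] turn [ 0.003 -0.002  0.009]
```

```bash
python3 -m pendant '[[[0,0,-1.2,0,0,0,0],[-3,0,0,0,0,0,0],[-2.7,0,0,0,0,0.009,0],[0,0,0.4,0,0,0,0],[0,0,0,0,0,0,0]]]'; python3 to.py .537 .148 .056 96.9
```

```text
time: 10.0
ee_pos: [0.5381, 0.1483, 0.0656]
tcp_rot: [179.7, -0.1, 96.9]
wrist_force: [0.8, 0.7, -0.1]
opening: -0.0006
t 10.0 pos [0.5381 0.1483 0.0656] rot [ 1.797e+02 -1.000e-01  9.690e+01] j6 98.5 F [ 0.8   0.67 -0.1 ] open -0.0006
shift cm [-0.02 -0.11  0.96] turn [ 0.005 -0.001 -0.   ]
```

```bash
python3 -m pendant '[[[0,0,0.5,0.005,0,0,0],[0,0,0.4,0,0,0,0],[0,0,0.1,0,0,0,0],[0,0,0.08,0,0,0,0],[0,0,0.08,0,0,0,0]]]'; python3 -m pendant '[[[0,0,0.08,0,0,0,0],[0,0,0.08,0,0,0,0],[0,0,0.08,0,0,0,0]]]';  python3 -m pendant '[[[0,0,0.08,0,0,0,0],[0,0,0.08,0,0,0,0]]]'; python3 to.py .53 .208 .056 96.9
```

```text
time: 10.42
ee_pos: [0.5385, 0.1493, 0.0543]
tcp_rot: [180.0, -0.1, 96.9]
wrist_force: [0.1, -1.7, 3.7]
opening: 0.0002
time: 10.67
ee_pos: [0.5387, 0.1494, 0.0541]
tcp_rot: [179.9, 0.1, 97.0]
wrist_force: [-2.5, -3.3, 7.7]
opening: -0.0003
time: 10.83
ee_pos: [0.5386, 0.1494, 0.0541]
tcp_rot: [179.8, 0.1, 97.0]
wrist_force: [-1.9, -2.2, 5.5]
opening: 0.0002
t 10.83 pos [0.5386 0.1494 0.0541] rot [1.798e+02 1.000e-01 9.700e+01] j6 98.6 F [-1.9  -2.21  5.48] open 0.0002
shift cm [ 5.92 -0.14 -0.2 ] turn [0.003 0.002 0.002]
```

```bash
python3 -m pendant '[[[0,0,-2,0,0,0,0],[0,0,-3.5,0,0,-0.115,20],[0,0,-3.5,0,0,-0.115,50],[0,0,-3.5,0,0,-0.115,50],[0,0,-3.5,0,0,-0.115,50]]]'; python3 -m pendant '[[[0,0,-2,0,0,-0.115,50],[0,0,-1,0,0,-0.115,50],[0,0,0,0,0,-0.115,50],[0,0,0,0,0,-0.115,50]]]'; python3 to.py .5075 -.3197 .24 149.3
```

```text
time: 11.25
ee_pos: [0.5335, 0.15, 0.2107]
tcp_rot: [-179.3, -0.1, 124.3]
wrist_force: [1.2, -0.1, -0.7]
opening: 0.0426
time: 11.58
ee_pos: [0.5356, 0.1522, 0.2524]
tcp_rot: [-179.9, 0.1, 152.2]
wrist_force: [0.1, 0.1, 0.2]
opening: 0.0429
t 11.58 pos [0.5356 0.1522 0.2524] rot [-1.799e+02  1.000e-01  1.522e+02] j6 43.8 F [0.08 0.13 0.24] open 0.0429
shift cm [-19.55 -43.04   1.33] turn [-0.001  0.002  0.05 ]
```

```bash
python3 -m pendant '[[[-1.63,-3.59,0,0,0,0,50],[-1.63,-3.59,0,0,0,0,50],[-1.63,-3.59,0,0,0,0,50],[-1.63,-3.59,0,0,0,0,50],[-1.63,-3.59,0,0,0,0,50]]]'; python3 -m pendant '[[[-1.63,-3.59,0,0,0,0,50],[-1.63,-3.59,0,0,0,0,50],[-1.63,-3.59,0,0,0,0,50],[-1.63,-3.59,0,0,0,0,50],[-1.63,-3.59,0,0,0,0,50]]]';python3 to.py .5075 -.3197 .24 149.3
```

```text
time: 12.0
ee_pos: [0.5263, -0.0423, 0.2526]
tcp_rot: [179.9, 0.1, 153.6]
wrist_force: [1.0, -0.3, -0.8]
opening: 0.0422
time: 12.42
ee_pos: [0.5178, -0.2472, 0.2533]
tcp_rot: [179.9, 0.3, 153.8]
wrist_force: [0.5, 0.5, -0.2]
opening: 0.0429
t 12.42 pos [ 0.5178 -0.2472  0.2533] rot [179.9   0.3 153.8] j6 0.6 F [ 0.53  0.55 -0.2 ] open 0.0429
shift cm [-2.27 -6.96  1.32] turn [0.002 0.004 0.078]
```

Take a wrist view close to the rack to refine.

```bash
python3 -m pendant '[[[-1.1,-3.4,0,0,0,0.078,50],[-1,-3.4,0,0,0,0,50],[0,0,0,0,0,0,50],[0,0,0,0,0,0,50]]]'; cat > w.py <<'E'
from h import *
import sys
K,D,T=cam('wrist'); im=bot.camera('wrist'); _c['wrist']=(K,D,T)
print('rack_mid/grip'); 
for m in bot.mark_of('wrist','rack_grip'): print(m['confidence'],m['uv'],onz('wrist',m['uv'],.142))
hsv=cv2.cvtColor(im,cv2.COLOR_RGB2HSV)
red=(((hsv[...,0]<8)|(hsv[...,0]>172))&(hsv[...,1]>150)&(hsv[...,2]>90)).astype(np.uint8)
n,l,s,ce=cv2.connectedComponentsWithStats(red)
for i in range(1,n):
    if s[i,4]>40: print(s[i,4],np.round(ce[i],1),np.round(onz('wrist',ce[i],.104),4))
save(im,sys.argv[1])
E
python3 w.py w1.png; python3 to.py .5075 -.3197 .19 149.3
```

```text
time: 12.75
ee_pos: [0.5018, -0.3271, 0.2511]
tcp_rot: [179.9, 0.2, 148.8]
wrist_force: [0.1, 0.5, 0.8]
opening: 0.0427
t 12.8 pos [ 0.5019 -0.3268  0.2509] rot [1.799e+02 1.000e-01 1.488e+02] j6 -1.9 F [-0.08 -0.28 -1.45] open 0.0425
shift cm [-0.1   0.89  6.09] turn [ 0.001  0.003 -0.009]Traceback (most recent call last):
  File "w.py", line 3, in <module>
    K,D,T=cam('wrist'); im=bot.camera('wrist'); _c['wrist']=(K,D,T)
                                                ^^
NameError: name '_c' is not defined
```

```bash
sed -i "s/_c\['wrist'\]=/import h; h._c['wrist']=/" w.py; python3 w.py w1.png; python3 to.py .5075 -.3197 .19 149.3
```

```text
rack_mid/grip
0.83 [45.5, 122.5] [ 0.36602461 -0.44011513  0.142     ]
0.57 [263.0, 192.5] [ 0.50589819 -0.32191984  0.142     ]
332 [109.1  86.8] [ 0.3626 -0.3928  0.104 ]
333 [78.5 96.8] [ 0.3544 -0.4217  0.104 ]
302 [ 48.7 106.2] [ 0.3457 -0.4506  0.104 ]
285 [ 20.5 116. ] [ 0.3376 -0.4795  0.104 ]
304 [124.7 128.7] [ 0.3992 -0.4031  0.104 ]
317 [245.2 133.3] [ 0.46   -0.3121  0.104 ]
314 [287.3 133.3] [ 0.4796 -0.2795  0.104 ]
305 [ 94.6 138. ] [ 0.391  -0.4323  0.104 ]
291 [ 65.8 147.1] [ 0.3829 -0.4612  0.104 ]
282 [ 37.9 155.8] [ 0.3746 -0.4902  0.104 ]
289 [245.5 166.3] [ 0.4859 -0.3278  0.104 ]
291 [286.7 166.1] [ 0.5056 -0.2949  0.104 ]
278 [245.4 197. ] [ 0.5113 -0.3435  0.104 ]
277 [285.6 196.8] [ 0.531  -0.3106  0.104 ]
257 [246.  226.3] [ 0.5372 -0.3589  0.104 ]
257 [284.8 226.2] [ 0.557  -0.3262  0.104 ]
223 [153.5 263.6] [ 0.5232 -0.4625  0.104 ]
204 [125.4 280.5] [ 0.524  -0.5005  0.104 ]
186 [466.9 281.2] [ 0.7166 -0.1892  0.104 ]
150 [205.7 325.3] [ 0.6148 -0.4594  0.104 ]
t 12.9 pos [ 0.5025 -0.3251  0.2514] rot [179.9   0.2 148.9] j6 -1.9 F [-0.65  0.09  1.48] open 0.0425
shift cm [-0.13  0.71  6.14] turn [ 0.002  0.003 -0.006]
```

View pics/w1.png

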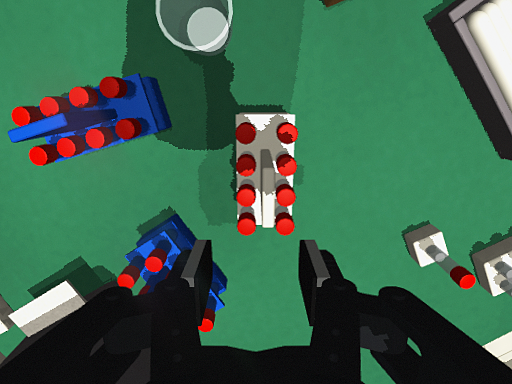

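The wrist view shows the white handled rack at (265,180), the blue racks at (85,115) and (180,265), and the beaker at (195,20). The centre (0.508,-0.319) and yaw 149° agree with the top view. Descending.

```bash
python3 -m pendant '[[[-0.1,0.7,0,0,0.003,0,50],[0,0,3,0,0,0,50],[0,0,2,0,0,0,50],[0,0,0,0,0,0,50]]]'; python3 to.py .5082 -.3194 .124 149.0
```

```text
time: 13.23
ee_pos: [0.5106, -0.3139, 0.2028]
tcp_rot: [179.9, 0.3, 149.3]
wrist_force: [-0.1, 1.5, -0.1]
opening: 0.0428
t 13.23 pos [ 0.5106 -0.3139  0.2028] rot [179.9   0.3 149.3] j6 -1.0 F [-0.1   1.5  -0.06] open 0.0428
shift cm [-0.04 -0.61  7.88] turn [0.002 0.005 0.006]
```

```bash
python3 -m pendant '[[[0,-0.5,0,0,0.005,0,50],[0,0,2,0,0,0,50],[0,0,1.2,0,0,0,50],[0,0,0,0,0,0,50],[0,0,0,0,0,0,50]]]'; python3 to.py .5082 -.3194 .124 149.0
```

```text
time: 13.65
ee_pos: [0.5102, -0.3149, 0.1749]
tcp_rot: [179.9, 0.1, 149.7]
wrist_force: [0.5, -1.0, 0.5]
opening: 0.0431
t 13.65 pos [ 0.5102 -0.3149  0.1749] rot [1.799e+02 1.000e-01 1.497e+02] j6 -1.5 F [ 0.54 -0.98  0.46] open 0.0431
shift cm [-0.04 -0.51  5.09] turn [0.003 0.003 0.013]
```

```bash
python3 -m pendant '[[[0,-0.4,1,0,0,0.012,50],[0,-0.2,1.5,0,0,0,50],[0,0,1.5,0,0,0,50],[0,0,0.6,0,0,0,50],[0,0,0,0,0,0,50]]]'; python3 to.py .5082 -.3194 .124 149.0
```

```text
time: 14.07
ee_pos: [0.5086, -0.322, 0.1311]
tcp_rot: [179.9, 0.5, 148.9]
wrist_force: [-0.2, -0.7, -0.4]
opening: 0.0428
t 14.07 pos [ 0.5086 -0.322   0.1311] rot [179.9   0.5 148.9] j6 -1.3 F [-0.19 -0.67 -0.42] open 0.0428
shift cm [0.17 0.2  0.71] turn [ 0.002  0.009 -0.002]
```

```bash
python3 -m pendant '[[[0.1,0.2,0.5,0,0.009,0,50],[0,0,0.2,0,0,0,50],[0,0,0,0,0,0,30],[0,0,0,0,0,0,15],[0,0,0,0,0,0,0]]]' 60;  python3 -m pendant '[[[0,0,0,0,0,0,0],[0,0,0,0,0,0,0],[0,0,0,0,0,0,0],[0,0,0,0,0,0,0]]]' 60; python3 to.py .5082 -.3194 .124 149.0
```

```text
time: 14.48
ee_pos: [0.5095, -0.3202, 0.1261]
tcp_rot: [179.9, 0.1, 148.8]
wrist_force: [0.7, 0.7, -5.6]
opening: 0.0095
time: 14.82
ee_pos: [0.5097, -0.32, 0.126]
tcp_rot: [179.9, 0.1, 148.8]
wrist_force: [0.1, -0.2, -2.2]
opening: 0.009
t 14.82 pos [ 0.5097 -0.32    0.126 ] rot [1.799e+02 1.000e-01 1.488e+02] j6 -1.0 F [ 0.11 -0.23 -2.2 ] open 0.009
shift cm [ 0.16 -0.03  0.2 ] turn [ 0.003  0.001 -0.003]
```

```bash
python3 -m pendant '[[[0,0,-0.5,0,0,0,0],[0,0,-1,0,0,0,0],[0,0,-2,0,0,0,0],[0,0,-2.5,0,0,0,0],[0,0,-2.5,0,0,0,0]]]'; python3 -m pendant '[[[0,0,-2.5,0,0,0,0],[0,0,-1,0,0,0,0],[0,0,0,0,0,0,0],[0,0,0,0,0,0,0]]]'; python3 to.py .5331 .1778 .25 187; python3 - <<'E'
from h import *
save(bot.camera('scene')[90:330,110:430],'l.png')
E
```

```text
time: 15.23
ee_pos: [0.5057, -0.318, 0.2059]
tcp_rot: [179.9, -0.9, 148.8]
wrist_force: [-0.1, 0.5, -8.2]
opening: 0.009
time: 15.57
ee_pos: [0.5063, -0.3187, 0.2491]
tcp_rot: [179.9, -0.7, 148.8]
wrist_force: [0.4, -0.2, -8.1]
opening: 0.0091
t 15.57 pos [ 0.5063 -0.3187  0.2491] rot [179.9  -0.7 148.8] j6 -1.1 F [ 0.43 -0.19 -8.08] open 0.0091
shift cm [23.41 43.87  0.28] turn [ 0.006 -0.01  -0.666]
```

View pics/l.png

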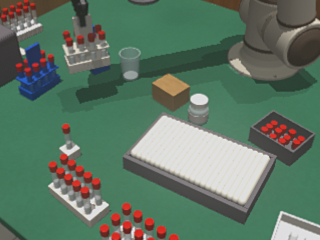

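Lifted: the rack hangs level at (88,50) in the crop, and it weighs about 8.2 N. Turning and carrying.

```bash
python3 -m pendant '[[[0.3,0.6,-0.3,0.006,-0.01,-0.08,0],[0.6,1.2,-0.3,0,0,-0.1,0],[0.5,2.4,0,0,0,-0.1,0],[0.2,2.8,0,0,0,-0.1,0],[0,3,0,0,0,-0.1,0]]]'; python3 -m pendant '[[[0,3,0,0,0,-0.1,0],[0,3,0,0,0,-0.08,0],[0,3,0,0,0,0,0],[0,3,0,0,0,0,0],[0,3,0,0,0,0,0]]]';  python3 to.py .5331 .1778 .25 187
```

```text
time: 16.03
ee_pos: [0.5178, -0.2188, 0.2468]
tcp_rot: [-180.0, -0.8, 176.8]
wrist_force: [0.9, 1.0, -9.0]
opening: 0.009
time: 16.45
ee_pos: [0.5028, -0.0627, 0.2387]
tcp_rot: [179.6, -1.3, -172.0]
wrist_force: [2.2, 0.7, -8.2]
opening: 0.009
t 16.45 pos [ 0.5028 -0.0627  0.2387] rot [ 179.6   -1.3 -172. ] j6 -15.2 F [ 2.21  0.66 -8.21] open 0.009
shift cm [-6.34 23.4  -1.12] turn [ 0.006 -0.024  0.018]
```

```bash
python3 -m pendant '[[[-0.9,3,-0.3,0.003,-0.012,0.018,0],[-0.9,3,-0.3,0.003,-0.01,0,0],[-0.9,3,-0.3,0,0,0,0],[-0.9,3,-0.2,0,0,0,0],[-0.9,3,0,0,0,0,0]]]'; python3 -m pendant '[[[-0.9,3,0,0,0,0,0],[-0.5,2,0,0,0,0,0],[-0.2,1,0,0,0,0,0],[0,0,0,0,0,0,0]]]';  python3 to.py .5331 .1778 .25 187
```

```text
time: 16.87
ee_pos: [0.5236, 0.0989, 0.2437]
tcp_rot: [180.0, -0.6, -173.1]
wrist_force: [1.9, -1.0, -7.9]
opening: 0.0092
time: 17.2
ee_pos: [0.5302, 0.1691, 0.2373]
tcp_rot: [179.9, -1.1, -172.8]
wrist_force: [-0.1, -3.3, -8.6]
opening: 0.0095
t 17.2 pos [0.5302 0.1691 0.2373] rot [ 179.9   -1.1 -172.8] j6 10.3 F [-0.11 -3.27 -8.57] open 0.0095
shift cm [-0.37  0.83 -1.27] turn [ 0.001 -0.019  0.004]
```

```bash
python3 -m pendant '[[[-0.3,0.7,0,0,-0.019,0.004,0],[0,0,1,0,0,0,0],[0,0,1,0,0,0,0],[0,0,0,0,0,0,0],[0,0,0,0,0,0,0]]]';  python3 to.py .5331 .1778 .195 187; python3 - <<'E'
from h import *
a=bot.camera('scene')[120:280,210:410]; b=bot.camera('wrist')
save(np.hstack([cv2.resize(a,(440,352),interpolation=cv2.INTER_CUBIC),cv2.resize(b,(360,352))]),'p.png')
E
```

```text
time: 17.62
ee_pos: [0.5313, 0.1751, 0.2131]
tcp_rot: [-180.0, -0.1, -173.1]
wrist_force: [-0.4, -1.1, -7.2]
opening: 0.0094
t 17.62 pos [0.5313 0.1751 0.2131] rot [-1.800e+02 -1.000e-01 -1.731e+02] j6 11.4 F [-0.35 -1.05 -7.18] open 0.0094
shift cm [-0.21  0.25  1.81] turn [-0.    -0.001 -0.002]
```

View pics/p.png

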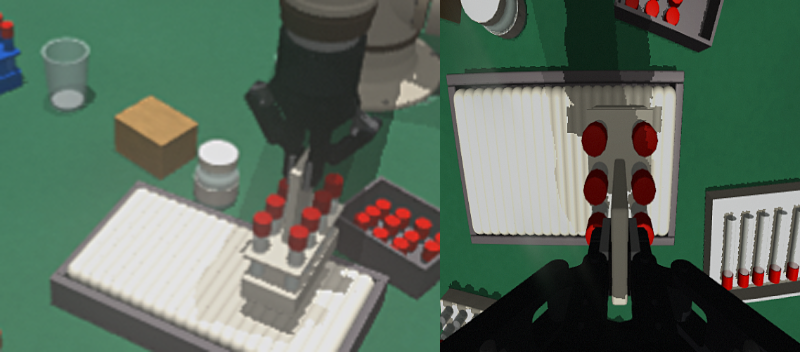

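The rack hangs straight over the deck and aligned with the slats. Lowering it.

```bash
python3 -m pendant '[[[-0.2,0.25,0.5,0,0,0,0],[0,0,0.8,0,0,0,0],[0,0,0.5,0,0,0,0],[0,0,0,0,0,0,0],[0,0,0,0,0,0,0]]]';  python3 to.py .5331 .1778 .181 187
```

```text
time: 18.13
ee_pos: [0.534, 0.1774, 0.1947]
tcp_rot: [-180.0, 0.0, -173.2]
wrist_force: [-0.1, 0.4, -7.3]
opening: 0.0087
t 18.13 pos [0.534  0.1774 0.1947] rot [-180.     0.  -173.2] j6 11.6 F [-0.14  0.39 -7.27] open 0.0087
shift cm [0.09 0.05 1.37] turn [-0.     0.001 -0.003]
```

```bash
python3 -m pendant '[[[0,0,0.5,0,0,0,0],[0,0,0.3,0,0,0,0],[0,0,0.15,0,0,0,0],[0,0,0,0,0,0,0]]]';  python3 to.py .5331 .1778 .181 187; python3 -m pendant '[[[0,0,0.1,0,0,0,0],[0,0,0.1,0,0,0,0]]]'; python3 -m pendant '[[[0,0,0.1,0,0,0,0]]]'
```

```text
time: 18.47
ee_pos: [0.534, 0.1774, 0.1842]
tcp_rot: [-180.0, 0.0, -173.2]
wrist_force: [-1.0, 0.5, -8.5]
opening: 0.0087
t 18.47 pos [0.534  0.1774 0.1842] rot [-180.     0.  -173.2] j6 11.6 F [-1.05  0.49 -8.55] open 0.0087
shift cm [0.09 0.05 0.32] turn [-0.     0.001 -0.003]
time: 18.63
ee_pos: [0.5341, 0.1775, 0.1823]
tcp_rot: [-180.0, 0.1, -173.2]
wrist_force: [-0.1, -0.4, -8.8]
opening: 0.0091
time: 18.72
ee_pos: [0.5341, 0.1775, 0.1813]
tcp_rot: [180.0, 0.1, -173.2]
wrist_force: [-0.6, 0.7, -6.8]
opening: 0.0089
```

```bash
for k in 1 2 3 4; do python3 -m pendant '[[[0,0,0.06,0,0,0,0]]]'; done
```

```text
time: 18.8
ee_pos: [0.5341, 0.1775, 0.1807]
tcp_rot: [180.0, 0.1, -173.2]
wrist_force: [-0.3, -0.3, -7.6]
opening: 0.009
time: 18.88
ee_pos: [0.5342, 0.1776, 0.1805]
tcp_rot: [180.0, 0.1, -173.2]
wrist_force: [-2.3, -0.7, -1.3]
opening: 0.0091
time: 18.97
ee_pos: [0.5342, 0.1776, 0.1805]
tcp_rot: [180.0, 0.1, -173.2]
wrist_force: [-2.7, 0.4, -2.6]
opening: 0.009
time: 19.05
ee_pos: [0.5342, 0.1776, 0.1806]
tcp_rot: [180.0, 0.2, -173.2]
wrist_force: [-2.4, -0.3, -2.3]
opening: 0.0095
```

```bash
python3 -m pendant '[[[0,0,0.1,0,0,0,0],[0,0,0.08,0,0,0,0]]]' 20; python3 to.py .5331 .1778 .181 187; python3 -m pendant '[[[0,0,0,0,0,0,15],[0,0,0,0,0,0,20],[0,0,0,0,0,0,30],[0,0,0,0,0,0,50],[0,0,0,0,0,0,50]]]'; python3 to.py .5331 .1778 .181 187
```

```text
time: 19.22
ee_pos: [0.5342, 0.1776, 0.1805]
tcp_rot: [179.9, 0.3, -173.2]
wrist_force: [-3.5, -0.6, 2.0]
opening: 0.0089
t 19.22 pos [0.5342 0.1776 0.1805] rot [ 179.9    0.3 -173.2] j6 11.6 F [-3.47 -0.61  2.04] open 0.0089
shift cm [ 0.11  0.03 -0.05] turn [ 0.001  0.005 -0.003]
time: 19.63
ee_pos: [0.5361, 0.1782, 0.1823]
tcp_rot: [179.9, 0.6, -173.2]
wrist_force: [0.3, -1.1, -0.0]
opening: 0.0425
t 19.63 pos [0.5361 0.1782 0.1823] rot [ 179.9    0.6 -173.2] j6 11.6 F [ 0.35 -1.08 -0.04] open 0.0425
shift cm [ 0.3  -0.    0.13] turn [ 0.002  0.011 -0.003]
```

Released at full support. Backing straight up, then checking.

```bash
python3 -m pendant '[[[0,0,-1,0,0,0,50],[0,0,-2.5,0,0,0,50],[0,0,-3,0,0,0,50],[0,0,-3,0,0,0,50],[0,0,-1,0,0,0,50]]]'; python3 -m pendant '[[[-3,0,-1,0,0,0,50],[3.5,0,0,0,0,0,50],[3.5,0,0,0,0,0,50],[3.5,0,0,0,0,0,50],[0,0,0,0,0,0,50]]]'; cat > v.py <<'E'
from h import *
from scipy.optimize import least_squares
ims={c:bot.camera(c) for c in('top','scene')}
def caps(c,box):
    hsv=cv2.cvtColor(ims[c],cv2.COLOR_RGB2HSV); r=(((hsv[...,0]<8)|(hsv[...,0]>172))&(hsv[...,1]>150)&(hsv[...,2]>70)).astype(np.uint8)
    n,l,s,ce=cv2.connectedComponentsWithStats(r); return [(s[i,4],ce[i]) for i in range(1,n) if s[i,4]>5 and box[0]<ce[i][0]<box[2] and box[1]<ce[i][1]<box[3]]
for c,z in(('top',.104+.0545),):
    for a,p in caps(c,(140,150,240,245)): print(a,np.round(p,1),np.round(onz(c,p,z),4))
for t,z in(('rack_mid',.1325),('rack_grip',.1965)):
  for c in ims:
    for m in bot.mark_of(c,t): print(c,t,round(m['confidence'],2),np.round(onz(c,m['uv'],z),3))
for t in 'block jar capbin beaker carton'.split():
    print(t,[np.round(onz('top',m['uv'],0)[:2],3) for m in bot.mark_of('top',t)[:1]])
a=cv2.resize(ims['scene'][120:280,210:410],(440,352),interpolation=cv2.INTER_CUBIC); b=cv2.resize(ims['top'][145:265,120:240],(352,352),interpolation=cv2.INTER_CUBIC); save(np.hstack([a,b]),'e.png')
E
python3 v.py; python3 to.py .5331 .1778 .181 187
```

```text
time: 20.05
ee_pos: [0.5333, 0.1772, 0.2901]
tcp_rot: [179.9, 0.3, -173.2]
wrist_force: [1.6, 0.6, 1.2]
opening: 0.0425
time: 20.47
ee_pos: [0.4735, 0.1735, 0.2884]
tcp_rot: [-179.8, -1.0, -173.3]
wrist_force: [-0.7, -0.7, 0.2]
opening: 0.0424
27 [164.4 177.5] [0.5784 0.1597 0.1585]
17 [149.  178.4] [0.5756 0.1991 0.1585]
34 [164.1 188.9] [0.5489 0.1588 0.1585]
37 [165.1 200.4] [0.5193 0.1547 0.1585]
29 [166.  211.9] [0.4902 0.1507 0.1585]
11 [151.7 214.5] [0.483  0.1863 0.1585]
top rack_mid 0.92 [0.532 0.17  0.133]
top rack_mid 0.83 [ 0.371 -0.422  0.133]
top rack_mid 0.65 [ 0.554 -0.469  0.133]
scene rack_mid 0.87 [ 0.423 -0.386  0.132]
scene rack_mid 0.73 [ 0.604 -0.421  0.132]
scene rack_mid 0.56 [0.524 0.183 0.132]
top rack_grip 0.71 [ 0.561 -0.464  0.197]
top rack_grip 0.7 [0.534 0.171 0.197]
top rack_grip 0.69 [ 0.365 -0.418  0.197]
scene rack_grip 0.82 [ 0.424 -0.377  0.196]
scene rack_grip 0.72 [0.537 0.184 0.196]
scene rack_grip 0.59 [ 0.61  -0.396  0.196]
block [array([ 0.717, -0.187])]
jar [array([ 0.386, -0.004])]
capbin [array([0.341, 0.218])]
beaker [array([ 0.345, -0.307])]
carton [array([ 0.369, -0.131])]
t 21.02 pos [0.4771 0.1738 0.2879] rot [-179.8   -0.9 -173.3] j6 13.3 F [ 0.61 -0.54 -0.35] open 0.0426
shift cm [-5.78 -0.21 10.61] turn [-0.004 -0.015 -0.005]
```

View pics/e.png

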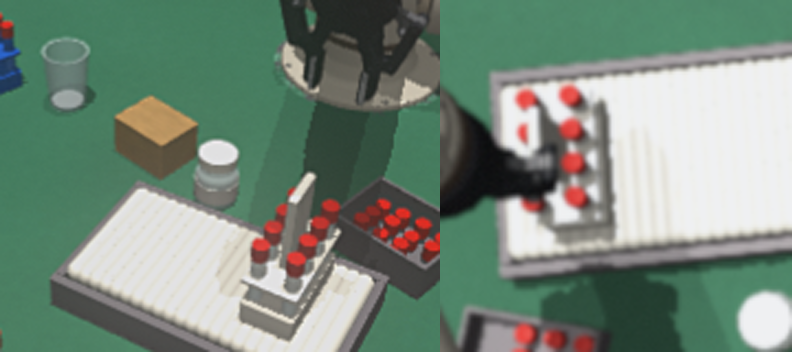

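```bash
python3 -m pendant '[[[0,-3.8,0,0,0,0,50],[0,-3.8,0,0,0,0,50],[0,-3.8,0,0,0,0,50],[0,-3.8,0,0,0,0,50],[0,-3.8,0,0,0,0,50]]]';python3 -m pendant '[[[0,-3,0,0,0,0,50],[0,0,0,0,0,0,50],[0,0,0,0,0,0,50]]]'; cat > f.py <<'E'
from h import *
from scipy.optimize import least_squares, linear_sum_assignment
rd=lambda f: cv2.cvtColor(cv2.imread('pics/'+f),cv2.COLOR_BGR2RGB)
A={'top':rd('t.png'),'scene':rd('s.png')}; B={c:bot.camera(c) for c in('top','scene')}
def caps(im):
    hsv=cv2.cvtColor(im,cv2.COLOR_RGB2HSV); r=(((hsv[...,0]<8)|(hsv[...,0]>172))&(hsv[...,1]>140)&(hsv[...,2]>60)).astype(np.uint8)
    n,l,s,ce=cv2.connectedComponentsWithStats(r); return ce[1:][s[1:,4]>10]
G=np.array([[x,y,.100] for x in(-.0455,-.0152,.0152,.0455) for y in(-.01935,.01935)])
def fit(I,p0,name):
    obs={c:caps(I[c]) for c in I}
    def pts(p): return R.from_euler('zyx',[p[3],p[5],p[4]]).apply(G)+[p[0],p[1],p[2]]
    M={}
    for c in I:
        q=proj(c,pts(p0)); d=np.linalg.norm(q[:,None]-obs[c][None],axis=2)
        d0=d-0; i,j=linear_sum_assignment(d0); M[c]=[(a,b) for a,b in zip(i,j) if d[a,b]<6]
    def res(p):
        return np.concatenate([(proj(c,pts(p))[[a for a,b in M[c]]]-obs[c][[b for a,b in M[c]]]).ravel() for c in I])
    s=least_squares(res,p0,loss='soft_l1'); print(name,{c:len(M[c]) for c in M},'xyz',np.round(s.x[:3],4),'yaw',round(np.degrees(s.x[3]),2),'tilt about x,y (rad)',np.round(s.x[4:],4),'rms px',round(np.sqrt(np.mean(res(s.x)**2)),2))
fit(A,[.508,-.3195,0,np.radians(-31),0,0],'before'); fit(B,[.534,.1775,.0545,np.radians(6.9),0,0],'after')
from math import *
im=B['top'][145:265,120:240]; save(np.hstack([cv2.resize(B['scene'][120:280,210:410],(440,352),interpolation=cv2.INTER_CUBIC),cv2.resize(im,(352,352),interpolation=cv2.INTER_CUBIC)]),'g.png')
E
python3 f.py
```

```text
time: 21.43
ee_pos: [0.5003, -0.0149, 0.2878]
tcp_rot: [-179.9, -0.9, -172.6]
wrist_force: [1.3, 0.3, 0.2]
opening: 0.0429
time: 21.68
ee_pos: [0.5044, -0.0528, 0.2875]
tcp_rot: [-179.8, -0.9, -173.0]
wrist_force: [-0.2, 0.5, 0.5]
opening: 0.0427
before {'top': 8, 'scene': 4} xyz [ 0.505  -0.3205  0.0062] yaw -31.11 tilt about x,y (rad) [-0.0126  0.0207] rms px 0.82
after {'top': 5, 'scene': 5} xyz [0.5357 0.1733 0.0597] yaw 9.33 tilt about x,y (rad) [-0.0469 -0.0462] rms px 0.72
```

View pics/g.png

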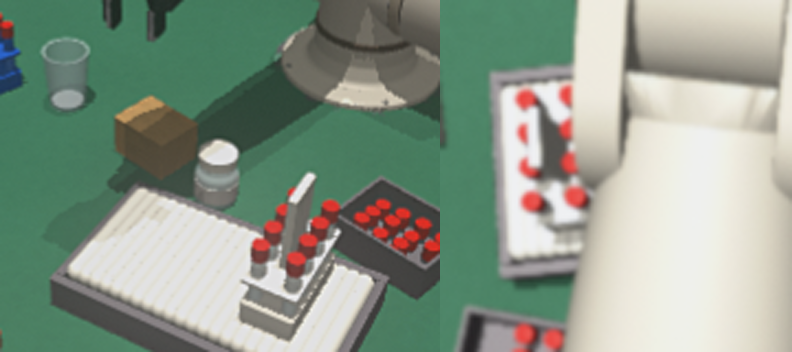

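```bash
python3 -m pendant '[[[0,-3.8,0,0,0.008,0,50],[0,-3.8,0,0,0.008,0,50],[0,-3.8,0,0,0,0,50],[0,-3.8,0,0,0,0,50],[0,-3,0,0,0,0,50]]]'; python3 -m pendant '[[[0,0,0,0,0,0,50],[0,0,0,0,0,0,50],[0,0,0,0,0,0,50]]]'
sed -i "s/\['g.png'\]//; s/'g.png'/'g2.png'/" f.py
# split merged blobs: stronger colour cut, plus handle-plate top
sed -i "s/>140)&(hsv\[...,2\]>60)/>170)\&(hsv[...,2]>110)/" f.py; sed -i "s/^    s=least/    for c in I: print(c,[(int(a),np.round(obs[c][b]-proj(c,pts(p0))[a],1).tolist()) for a,b in M[c]])\n    s=least/" f.py
python3 f.py
```

```text
time: 22.2
ee_pos: [0.5301, -0.2262, 0.2898]
tcp_rot: [-179.9, -1.7, -171.8]
wrist_force: [0.0, 0.8, 0.7]
opening: 0.0429
time: 22.45
ee_pos: [0.5315, -0.2281, 0.288]
tcp_rot: [-179.9, -1.8, -171.9]
wrist_force: [0.1, 0.5, 0.5]
opening: 0.0428
top [(2, [1.5, -0.4]), (6, [0.5, -0.1])]
scene [(0, [0.9, -1.5]), (1, [0.7, -1.7]), (3, [0.6, -1.4]), (5, [0.9, -1.4]), (6, [0.9, -1.3]), (7, [0.9, -1.7])]
before {'top': 2, 'scene': 6} xyz [ 0.5067 -0.3219  0.004 ] yaw -28.76 tilt about x,y (rad) [-0.0222 -0.0122] rms px 0.47
top [(0, [0.4, 0.3]), (2, [-0.5, 0.5]), (4, [0.3, 1.0]), (6, [0.8, 0.9]), (7, [0.5, 0.1])]
scene [(2, [0.3, -2.4]), (3, [2.0, -2.3]), (4, [2.1, -2.2]), (5, [1.8, -2.4]), (6, [1.9, -2.3]), (7, [1.6, -2.7])]
after {'top': 5, 'scene': 6} xyz [0.5307 0.1784 0.0591] yaw 7.66 tilt about x,y (rad) [ 0.011  -0.0008] rms px 0.69
```

View pics/g2.png

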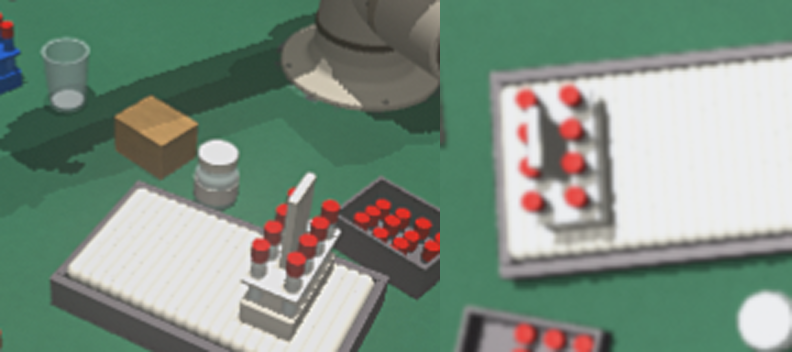

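```bash
python3 -c "
from workcell import bot; print(bot.job_done())"
```

```text
the job is handed in; nothing more can be done
None
```

The white handled rack is standing on the deck over the hidden bar, lengthwise along the slats, and I've handed the job in. No verdict was reported.

**Finding the bar:** I pressed with shut fingertips at six spots along the deck. Three slats hardly gave, and their middle is about 82 mm towards +y from the deck's centre. The largest press force I read was 19 N, though forces are only reported at the end of each move.

**Placing the rack:** I lifted it by the handle; it weighs about 8 N. I lowered it in steps of about 1 mm or less onto the bar. It stopped hard at a height that puts its underside about 54.5 mm above the bench, so almost no sag. I then let go and backed away.

**Last checks:**
- **Position:** the camera fit put the rack at about (0.531, 0.178), within about 3 mm of the target, with its yaw within 1° of the deck's.
- **Upright:** the fit gave a tilt of about 0.01 rad. Its fitted height agrees with hardly any sag, once the same 4 mm camera offset seen before the lift is allowed for.
- **Checks that disagreed:** an earlier fit, with the arm partly hiding the rack, gave 0.047 rad of tilt. I discounted it because the clear views showed none. The same fit method also read up to 0.02 rad on the rack while it stood flat on the bench, so the tilt figure is only good to about that.
- **Bystanders:** jar, block, beaker and carton marks moved by 9 mm or less between pictures. The bin's moved by about 13 mm, which I put down to detector scatter, as the arm never went near it at low height.

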